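# Load the condiment tray, pepper mill at the back first

## Robot

A 6-joint arm with a two-finger parallel gripper is mounted at the origin on a cart in front of the work surface, level with it; the furniture and walls round the work are solid. World frame = base frame: x ahead of the robot, y to its left, z up, the work surface at z = 0. Lengths are in mm, angles in rad, forces in N, time in s.
With the tool pointing down it reaches from about 300 to 875 mm from the base axis. Payload 6.4 kg.
Tool frame: the origin (TCP) lies midway between the tips of the shut fingers; the grasp point (between the pads) lies bot.hold_point_z behind it (bot.hold_point_z is the distance from the TCP to the grasp point, in mm); z points along the fingers, y is the direction in which the jaws open and shut (so a half turn about z gives the same grasp; the last joint's range is limited). The gripper opens to 85 mm and grips with 20 to 120 N. Pads are 22 mm wide; open, the fingers measure 114 mm over their backs; the gripper's body (76 mm by 85 mm) begins 54 mm behind the grasp point. The pads swing forward as they close: fully open they stand 13 mm farther back than shut.
Start: joints at [1.01, 0.181, 1.607, -0, 1.354, -0.206], TCP at [199.746, 539.206, 231.288] pointing down, gripper open.
Joint ranges: [-2.99, 2.99], [-0.89, 2.07], [0.3, 2.58], [-1.14, 4.28], [0, 2.63], [-3.12, 3.12]. Speed limits (rad/s): [2.57, 2.57, 3.01, 3.14, 3.14, 3.14].

## Interface

Orientations are given as a unit quaternion [w, x, y, z].
In Python, from rig import bot, optics gives the robot as it stands. The module is installed in compiled form; this text tells all that it offers.
- The arm moves only by the shell command python3 -m creep 'ROWS' [OPENING]. ROWS is JSON, a list of rows, each an object of numbers: "x", "y", "z": the shift along the tool's x, y, z in cm; "rx", "ry", "rz": the turn, a rotation vector about the tool's x, y, z in rad. In form: [{"x": .., "y": .., "z": .., "rx": .., "ry": .., "rz": ..}, ...]. A call has 1 to 5 rows; each row is the pose to reach, as a shift and turn from the pose commanded when the call began, along the tool's axes at that moment; what a row does not reach only later rows make up. A row lasts 1/10 s, in which the tool goes at most 50 mm and 8.59 degrees, less where a joint would pass 70% of its speed; a pose out of reach is approached as far as the arm can. A call with a gripper value outside its range is refused whole. OPENING is the closure in counts, from 0 (fully open) to 255 (shut), set as the call begins (- or left out, the last holds). The fingers move at their own pace and stop on an object; the grip force is fixed at half the most. Time passes only in rows, so rows that repeat a pose let the fingers close. It gives the time, the measured TCP pose, the force and the opening at its end, in the units of the state.
- bot.get_state(): the state, without advancing time (a new reading comes with each control period).
- optics.grab_frame(name): name is "scene" or "top" or "wrist"; returns (picture, depth): 400x640x3 uint8, red, green, blue; 400x640 float32, mm along the optical axis (not along the pixel's ray), 0 where there is no reading.
- optics.camera_params(name): a dict with "intrinsics" (3x3 intrinsics, pixels), "position" and "rotation" of the camera in the world; the wrist camera has in their place "tool_from_camera" (4x4, takes a point from camera to tool coordinates, whose origin is the TCP and whose axes are the flange's). Camera axes: x right, y up, looking along -z (the intrinsics and any distortion apply to the point x, -y, -z); pixel columns grow to the right and rows downward; lengths in mm; the calibration is good to about 2 mm. A picture is of the moment at which its call begins: read the wrist's pose just before it. camera_params takes no time and is no camera call.
- bot.sign_off(): hands the job in, once; it reports no verdict.
Trained networks look in the newest picture that a camera, given by its name, has taken for a name from the list of things; names that differ only in an ending like _2 or _b are one class to them, and where a whole thing is asked for, a point or a joint stands for the part that bears it (a point fixed in the world has none). Each returns a list of dicts, best first, with "p" (0 to 1); they miss things now and then, are a little off and sometimes report something else, mostly with a low value. They report only what shows in the picture. A call takes as long as a camera call.
- optics.boxes_of(camera, target): "position" ([row, column] in pixels, amid what is visible of it).
- optics.regions_of(camera, target): "mask" (400x640 bool, what is visible of it) and "position" ([row, column] in pixels, amid what is visible of it).
The state is a dict: "clock": time; "joint_pos": joint angles; "qvel": joint speeds; "tau": joint torques, N m; "ee_pos": TCP position; "orientation": TCP orientation; "ft_force": force on the tool from outside, world axes, zero at the start; "ft_torque": the same for the moment, N m; "gripper_width": opening from 0.0 (shut) to 1.0 (fully open).
Only numpy, scipy, OpenCV 4.12 (cv2) and the standard library are available. Lean on these libraries where they do the work, as an engineer would, in place of code of your own. Each camera call takes 0.05 s, during which the arm holds its last target.

## Task

Load the wooden two-compartment tray for the table: first stand the tall wooden pepper mill upright in the rear compartment (the one away from the robot), then stand the small cream shaker upright in the front compartment. Set each down rather than dropping it, and leave the black shaker where it stands.

Things in the scene. Friction and masses are not known exactly. Their poses are not given: they have to be found in the camera images.
- caddy: Low open wooden tray, fixed; 176 mm deep (x), 156 wide (y). Origin: centre of underside; x to its rear, away from robot; z up. Floor 8 mm thick. A dark divider at x = 0 makes two compartments 77 (x) by 142 mm (y) inside, centres x = +0.0422 (rear), -0.0422 (front), y = 0. Above the worktop: divider 28 mm, front and side walls 30, back board 48. Walls 7 mm; 9 mm grips on the sides.
- mill_center (a point): Centre of the tall turned wooden pepper mill, half-way up: 130 mm tall, round, z along its axis, 65 mm above its foot. To the fingers its body is a cone 58 mm wide at the foot, 51 at the centre, 48 below the head (the waist seen there is filled). Stands on the worktop left of the tray and shakers; the green-capped spice jar and a mill far off beyond the hob are not wanted.
- salt_center (a point): Centre of the small shaker with the cream body and a pale grey cap, half-way up: 31 mm diameter, 42 mm tall, round about z. The point is 21 mm above its foot, z along its axis. It stands on the worktop between the tray and the pepper mill.
- pepper_center (a point): Centre of the small shaker with the black body and the same pale grey cap, half-way up (21 mm above its foot): 31 mm diameter, 42 mm tall. It stands beside the cream one and is to be left where it is.

How it is judged:
By the outcome, as a careful person would: the job done as asked, in the order asked, and still so for the second after the job is handed in, with the robot touching nothing.
It also fails if it takes over 54 s, if anything falls off the work surface, if the arm or the gripper's body presses on something with over 40 N, if the wrist force passes 120 N, or if a joint passes its speed limit or range.

## Working session

There is one attempt and no reset: what is moved stays moved. The work goes in short steps, Python scripts to look and compute and a shell command to move; the robot and the scene stay as the last step left them, time stands still between calls to the robot, and variables do not carry over. Pictures are saved under pics/ and viewed, and the job is handed in when it is done.

```bash
mkdir -p pics
cat > h.py <<'E'
import numpy as np, cv2
from rig import bot, optics
def save(n,img): cv2.imwrite('pics/'+n+'.png', img[:,:,::-1])
def w_pt(cam,r,c,d,T=None):
    p=optics.camera_params(cam); K=np.array(p['intrinsics'])
    v=np.array([(c-K[0,2])/K[0,0]*d, -(r-K[1,2])/K[1,1]*d, -d])
    if 'position' in p:
        return np.array(p['rotation'])@v+np.array(p['position'])
    A=np.array(p['tool_from_camera']); return T[:3,:3]@(A[:3,:3]@v+A[:3,3])+T[:3,3]
def toolT(s):
    from scipy.spatial.transform import Rotation as R
    w,x,y,z=s['orientation']; T=np.eye(4); T[:3,:3]=R.from_quat([x,y,z,w]).as_matrix(); T[:3,3]=s['ee_pos']; return T
E
python3 - <<'E'
from h import *
s=bot.get_state(); print(s); print(bot.hold_point_z)
print(toolT(s).round(3))
for c in ['scene','top','wrist']:
    im,d=optics.grab_frame(c); save(c+'0',im); np.save(c+'0.npy',d)
    p=optics.camera_params(c); print(c,p)
    for t in ['caddy','mill_center','salt_center','pepper_center']:
        for b in optics.regions_of(c,t)[:2]:
            m=b['mask']; rr,cc=np.nonzero(m)
            print(c,t,round(b['p'],2),np.round(b['position']),m.sum(),rr.min(),rr.max(),cc.min(),cc.max())
            if b['p']>.4: np.save(f'm_{c}_{t}.npy',m)
            T=toolT(s)
            k=m&(d>0)
            P=np.array([w_pt(c,r,q,d[r,q],T) for r,q in np.argwhere(k)])
            if len(P): print('   med',np.median(P,0).round(1),'min',np.percentile(P,2,axis=0).round(1),'max',np.percentile(P,98,axis=0).round(1))
print(bot.get_state()['clock'])
E
```

```text
{'clock': 0.0, 'joint_pos': array([ 1.00970141e+00,  1.81506990e-01,  1.60802285e+00,  3.25983234e-05,
        1.35384183e+00, -2.06353186e-01]), 'qvel': array([ 0.00132788,  0.00031264, -0.00051097, -0.0006923 ,  0.00121594,
        0.00117272]), 'tau': array([-3.11750264e-04, -4.44854236e+01, -3.51347852e+01, -2.28974686e-04,
        8.62399262e-03,  8.33200772e-06]), 'ee_pos': array([199.4188067 , 538.7058255 , 230.39615153]), 'orientation': array([-3.47767906e-04,  1.76445698e-01,  9.84309974e-01, -8.18863819e-04]), 'ft_force': array([-0.23741562, -0.72856732,  0.6621487 ]), 'ft_torque': array([-0.0069361 , -0.01112323, -0.01530817]), 'gripper_width': 0.9995445786427161}
18.700000000000003
[[-9.38000e-01  3.47000e-01 -1.00000e-03  1.99419e+02]
 [ 3.47000e-01  9.38000e-01 -1.00000e-03  5.38706e+02]
 [ 0.00000e+00 -2.00000e-03 -1.00000e+00  2.30396e+02]
 [ 0.00000e+00  0.00000e+00  0.00000e+00  1.00000e+00]]
scene {'intrinsics': array([[425.13315814,   0.        , 314.26595528],
       [  0.        , 425.13315814, 204.11975762],
       [  0.        ,   0.        ,   1.        ]]), 'position': array([-228.0530215 ,  405.31398221,  427.89449105]), 'rotation': array([-0.43173199, -0.27731236,  0.47163611,  0.71712253])}
scene caddy 0.78 [215. 418.] 3662 188 239 373 462Traceback (most recent call last):
  File "<stdin>", line 14, in <module>
  File "h.py", line 8, in w_pt
    return np.array(p['rotation'])@v+np.array(p['position'])
           ~~~~~~~~~~~~~~~~~~~~~~~^~
ValueError: matmul: Input operand 1 has a mismatch in its core dimension 0, with gufunc signature (n?,k),(k,m?)->(n?,m?) (size 3 is different from 4)
```

```bash
cat > h.py <<'E'
import numpy as np, cv2
from rig import bot, optics
from scipy.spatial.transform import Rotation as R
def save(n,img): cv2.imwrite('pics/'+n+'.png', img[:,:,::-1])
def q2m(q): return R.from_quat([q[1],q[2],q[3],q[0]]).as_matrix()
def toolT(s):
    T=np.eye(4); T[:3,:3]=q2m(s['orientation']); T[:3,3]=s['ee_pos']; return T
def w_pts(cam,rc,d,T=None):
    p=optics.camera_params(cam); K=np.array(p['intrinsics']); rc=np.atleast_2d(rc); d=np.asarray(d)
    v=np.stack([(rc[:,1]-K[0,2])/K[0,0]*d, -(rc[:,0]-K[1,2])/K[1,1]*d, -d],1)
    if 'position' in p: return v@q2m(p['rotation']).T+np.array(p['position'])
    A=np.array(p['tool_from_camera']); v=v@A[:3,:3].T+A[:3,3]
    return v@T[:3,:3].T+T[:3,3]
def survey(cams,tag,ts=['caddy','mill_center','salt_center','pepper_center'],n=2):
    for c in cams:
        s=bot.get_state(); T=toolT(s)
        im,d=optics.grab_frame(c); save(c+tag,im); np.save(c+tag+'.npy',d); np.save('T_'+c+tag+'.npy',T)
        for t in ts:
            for i,b in enumerate(optics.regions_of(c,t)[:n]):
                m=b['mask']; rr,cc=np.nonzero(m)
                print(c,t,round(b['p'],2),np.round(b['position']),m.sum(),rr.min(),rr.max(),cc.min(),cc.max())
                if i==0: np.save(f'm_{c}{tag}_{t}.npy',m)
                k=np.argwhere(m&(d>0))
                if len(k):
                    P=w_pts(c,k,d[k[:,0],k[:,1]],T)
                    print('   med',np.median(P,0).round(1),'min',np.percentile(P,2,axis=0).round(1),'max',np.percentile(P,98,axis=0).round(1))
    print(bot.get_state()['clock'])
E
python3 - <<'E'
from h import *
for c in ['top','wrist']: print(optics.camera_params(c))
survey(['scene','top','wrist'],'0')
E
```

```text
{'intrinsics': array([[508.38532371,   0.        , 323.94774932],
       [  0.        , 508.38532371, 200.36982944],
       [  0.        ,   0.        ,   1.        ]]), 'position': array([ 387.39537105,   38.29716854, 1125.65972489]), 'rotation': array([-0.69627491, -0.00552187,  0.02454514,  0.71733416])}
{'intrinsics': array([[291.53577379,   0.        , 326.23433599],
       [  0.        , 291.53577379, 204.63566331],
       [  0.        ,   0.        ,   1.        ]]), 'tool_from_camera': array([[ 7.97620795e-04,  9.47950066e-01,  3.18418021e-01,
         8.16052630e+01],
       [ 9.99999678e-01, -7.26359154e-04, -3.42531902e-04,
        -1.23908779e+00],
       [-9.34172945e-05,  3.18418192e-01, -9.47950340e-01,
        -1.43190378e+02],
       [ 0.00000000e+00,  0.00000000e+00,  0.00000000e+00,
         1.00000000e+00]])}
scene caddy 0.63 [216. 415.] 3554 188 239 374 462
   med [ 438.9 -223.1   17.6] min [ 336.5 -313.2    3.8] max [ 540.5 -121.1   44.6]
scene mill_center 0.88 [253. 189.] 1974 214 288 174 211
   med [415.4 289.1  59.4] min [406.6 262.6   3.1] max [436.4 310.3 1
[... 219 characters left out ...]
 min [477.4 -15.8   1.7] max [497.6   6.6  40.9]
top caddy 0.6 [190. 429.] 6328 142 243 381 478
   med [ 443.8 -223.6   10.1] min [ 348.6 -311.3    3.5] max [ 538.3 -132.7   48.2]
top mill_center 0.96 [204. 194.] 815 190 216 174 211
   med [433.8 274.4 110.8] min [410.3 257.2   2.2] max [461.8 305.2 129.2]
top salt_center 0.49 [176. 282.] 151 171 184 278 291
   med [485.4  90.7  39.9] min [474.1  78.    6.1] max [498.4 103.9  45.6]
top pepper_center 0.49 [173. 332.] 168 166 180 324 338
   med [491.2  -8.6  39.5] min [479.2 -22.    7.5] max [506.8   4.9  45.4]
wrist mill_center 0.57 [355. 245.] 105 348 364 236 248
   med [428.7 311.6   9.9] min [416.2 306.    3.3] max [445.8 313.9  15.3]
0.85
```

View pics/scene0.png

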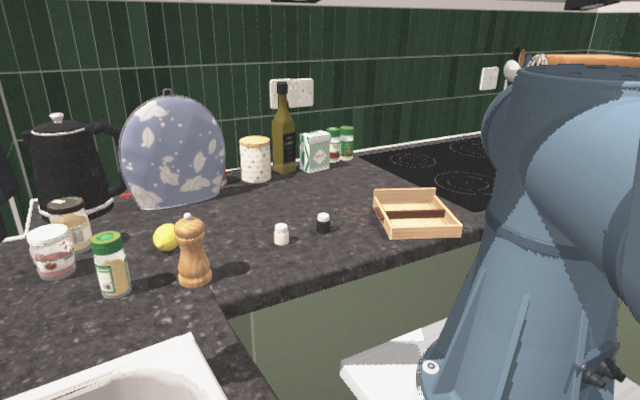

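View pics/top0.png

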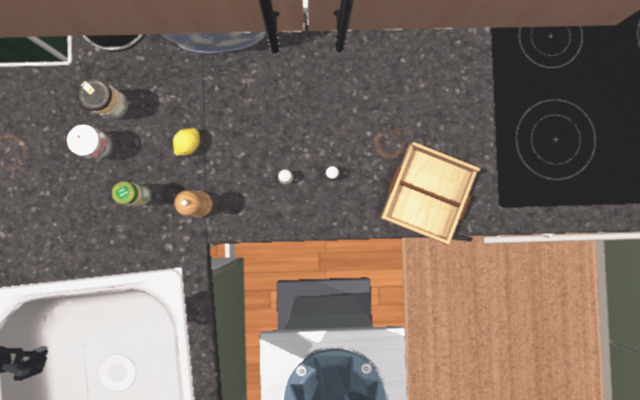

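View pics/wrist0.png

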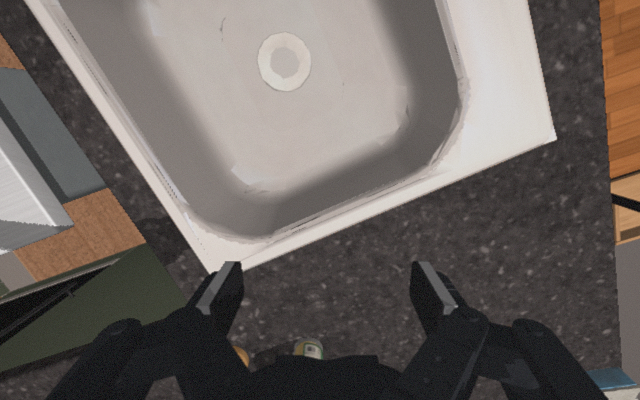

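Run:
```python
from h import *
from scipy.optimize import least_squares
def pts(c,t):
    m=np.load(f'm_{c}0_{t}.npy').astype(np.uint8); d=np.load(c+'0.npy')
    k=np.argwhere((m>0)&(d>0)); return w_pts(c,k,d[k[:,0],k[:,1]])
def fit(P,r,p0):
    f=lambda p: np.hypot(P[:,0]-p[0],P[:,1]-p[1])-(r if np.isscalar(r) else r)
    s=least_squares(f,p0,loss='soft_l1',f_scale=1.5); return s.x.round(1),np.median(np.abs(f(s.x))).round(2)
P=pts('scene','mill_center'); k=(P[:,2]>5)&(P[:,2]<45); Q=P[k]; print('mill low',k.sum(),fit(Q,29-Q[:,2]*7/130,[435,280]))
k=(P[:,2]>88)&(P[:,2]<112); Q=P[k]; print('mill head r24?',fit(Q,24,[435,280]))
P=pts('top','mill_center'); 
for a,b in [(60,100),(100,115),(115,135)]:
    k=(P[:,2]>a)&(P[:,2]<b); Q=P[k]; print('top mill',a,k.sum(),Q.mean(0).round(1),Q.min(0).round(1),Q.max(0).round(1))
for t,p0 in [('salt_center',[485,91]),('pepper_center',[491,-9])]:
    P=pts('scene',t); k=(P[:,2]>4)&(P[:,2]<38); print(t,'scene',fit(P[k],15.5,p0))
    P=pts('top',t); k=(P[:,2]>36); print('   top',(P[k].min(0)+P[k].max(0))[:2]/2,P[k].mean(0),P[k].max(0)-P[k].min(0))
# caddy
for c in ['top','scene']:
    d=np.load(c+'0.npy'); k=np.argwhere(d>0); P=w_pts(c,k,d[k[:,0],k[:,1]])
    P=P[(P[:,0]>310)&(P[:,0]<570)&(P[:,1]>-350)&(P[:,1]<-90)]
    h=P[(P[:,2]>14)&(P[:,2]<60)]
    print(c,'caddy',len(h),cv2.minAreaRect(h[:,:2].astype(np.float32)))
    b=P[(P[:,2]>38)&(P[:,2]<60)]; print(' board',len(b),cv2.minAreaRect(b[:,:2].astype(np.float32)))
    np.save('cad_'+c+'.npy',P)
```

```text
mill low 701 (array([436.3, 284.8]), np.float64(1.07))
mill head r24? (array([434. , 285.7]), np.float64(1.08))
top mill 60 36 [432.  265.5  86.3] [411.2 260.3  60.7] [456.1 277.1  94.9]
top mill 100 231 [433.  280.7 111.4] [409.2 260.3 100.3] [457.1 308.5 115. ]
top mill 115 259 [433.9 283.7 119. ] [413.2 261.4 115. ] [454.5 304.6 134. ]
salt_center scene (array([489.9,  92.4]), np.float64(1.2))
   top [487.82430873  92.20284546] [488.15814648  91.70346818  41.16507584] [21.59802703 25.8627401  11.26320773]
pepper_center scene (array([494.6,  -9.3]), np.float64(1.15))
   top [492.80887859  -9.64541304] [493.20854002  -9.36934977  41.10412072] [23.89964207 23.71605899 10.90081507]
top caddy 1847 ((442.19500732421875, -221.06399536132812), (174.07394409179688, 176.15452575683594), 66.5776596069336)
 board 301 ((459.8760681152344, -224.04928588867188), (154.7389678955078, 147.4632110595703), 63.60193634033203)
scene caddy 2126 ((442.0968017578125, -219.04525756835938), (173.00599670410156, 182.00244140625), 66.48772430419922)
 board 249 ((518.552978515625, -252.44793701171875), (155.41409301757812, 12.446463584899902), 65.35392761230469)
```

Run:
```python
from h import *
from scipy.optimize import minimize
def model(u,v):
    z=np.zeros_like(u); ins=(abs(u)<88)&(abs(v)<78)
    z[ins]=8; z[ins&(abs(u)<3.5)]=28; z[ins&(u<-81)]=30; z[ins&(abs(v)>71)]=30; z[ins&(u>81)]=48
    z[(abs(v)>=78)&(abs(v)<87)&(abs(u)<25)]=np.nan
    return z
for c in ['top','scene']:
    P=np.load(f'cad_{c}.npy')
    if c=='scene': P=P[(P[:,2]>24)]  # tops only
    def cost(p):
        a=np.radians(p[2]); dx=P[:,0]-p[0]; dy=P[:,1]-p[1]
        u=dx*np.cos(a)+dy*np.sin(a); v=-dx*np.sin(a)+dy*np.cos(a)
        e=np.minimum(np.abs(model(u,v)-P[:,2]),12); return np.nanmean(e)
    best=None
    for a in np.arange(-27,-19,.5):
        for x in np.arange(436,449,1.):
            for y in np.arange(-227,-213,1.):
                q=cost([x,y,a])
                if best is None or q<best[0]: best=(q,x,y,a)
    print(c,best)
s=bot.get_state();T=toolT(s)
for n,p in [('mill',[435,284.5,200]),('salt',[489,92,200])]:
    print(n,(T[:3,:3].T@(np.array(p)-T[:3,3])).round(1))
```

```text
top (np.float64(2.50497782923602), np.float64(442.0), np.float64(-221.0), np.float64(-23.5))
scene (np.float64(6.100484053080519), np.float64(441.0), np.float64(-218.0), np.float64(-23.5))
mill [-309.1 -157.1   31.3]
salt [-426.6 -318.9   31.3]
```

```bash
python3 -m creep '[{"x":-2,"y":-1},{"x":-6,"y":-3,"rz":0.02},{"x":-10,"y":-5,"rz":0.04},{"x":-14,"y":-7,"rz":0.056},{"x":-18,"y":-9,"rz":0.056}]' 0
python3 -m creep '[{"x":-4,"y":-2},{"x":-7,"y":-4},{"x":-10,"y":-6},{"x":-12,"y":-6},{"x":-12,"y":-6}]'
cat >> h.py <<'E'
def go(*ps):
    T=toolT(bot.get_state()); print('tcp',T[:3,3].round(1),'yaw',np.degrees(np.arctan2(T[1,1],T[0,1])).round(2)-90)
    print('tool z',T[:3,2].round(4))
    for p in ps: print(p,'-> cm',((T[:3,:3].T@(np.array(p)-T[:3,3]))/10).round(2))
E
python3 -c "
from h import *
survey(['wrist'],'1')
go([435,284.5,150],[435,284.5,63])"
```

```text
wrist mill_center 0.62 [352. 241.] 145 344 364 232 248
   med [426.1 311.3   8.6] min [175.  299.7   0.4] max [446.6 519.2 308.9]
1.1
tcp [199.7 539.2 231.3] yaw -20.33
tool z [ 0. -0. -1.]
[435, 284.5, 150] -> cm [-30.91 -15.71   8.13]
[435, 284.5, 63] -> cm [-30.91 -15.71  16.83]schema error: expected keys x, y, z, rx, ry, rz
schema error: expected keys x, y, z, rx, ry, rz
```

View pics/wrist1.png

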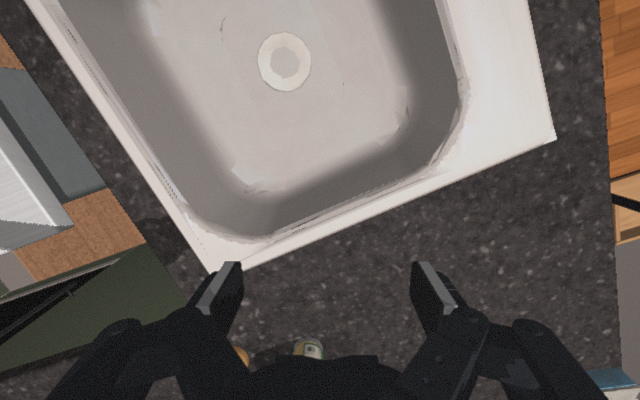

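The picture is the same as before because the rows were refused: every row needs all six keys. The arm hasn't moved.

```bash
python3 -m creep '[{"x":-2,"y":-1,"z":0,"rx":0,"ry":0,"rz":0},{"x":-6,"y":-3,"z":0,"rx":0,"ry":0,"rz":0.02},{"x":-10,"y":-5,"z":0,"rx":0,"ry":0,"rz":0.04},{"x":-14,"y":-7,"z":0,"rx":0,"ry":0,"rz":0.056},{"x":-18,"y":-9,"z":0,"rx":0,"ry":0,"rz":0.056}]' 0
python3 -m creep '[{"x":-4,"y":-2,"z":0,"rx":0,"ry":0,"rz":0},{"x":-7,"y":-4,"z":0,"rx":0,"ry":0,"rz":0},{"x":-10,"y":-6,"z":0,"rx":0,"ry":0,"rz":0},{"x":-12,"y":-6,"z":0,"rx":0,"ry":0,"rz":0},{"x":-12,"y":-6,"z":0,"rx":0,"ry":0,"rz":0}]'
python3 -c "
from h import *
survey(['wrist'],'2')
go([435,284.5,150],[435,284.5,63])"
```

```text
clock: 1.6
ee_pos: [338.2, 391.0, 231.5]
orientation: [0.0, 0.204, 0.979, 0.0]
ft_force: [0.4, 0.7, 0.3]
gripper_width: 1.002
clock: 2.1
ee_pos: [425.5, 288.3, 231.6]
orientation: [0.001, 0.206, 0.979, 0.0]
ft_force: [-0.1, -0.1, -0.0]
gripper_width: 1.002
wrist caddy 0.89 [324.  38.] 9104 263 383 0 89
   med [ 462.6 -203.5   10.1] min [ 372.7 -295.1    4.4] max [ 537.7 -118.5   47.5]
wrist mill_center 0.69 [194. 327.] 2891 159 229 302 353
   med [425.3 288.5 112.8] min [409.2 262.7   8.7] max [454.8 309.4 129.6]
wrist pepper_center 0.84 [301. 157.] 681 284 316 141 173
   med [4.904e+02 1.000e-01 2.850e+01] min [479.7 -16.8   3.6] max [505.3   6.3  43.1]
2.35
tcp [422.5 290.4 231.1] yaw -23.439999999999998
tool z [-6.e-04  1.e-04 -1.e+00]
[435, 284.5, 150] -> cm [-1.39 -0.04  8.11]
[435, 284.5, 63] -> cm [-1.4  -0.04 16.81]
```

View pics/wrist2.png

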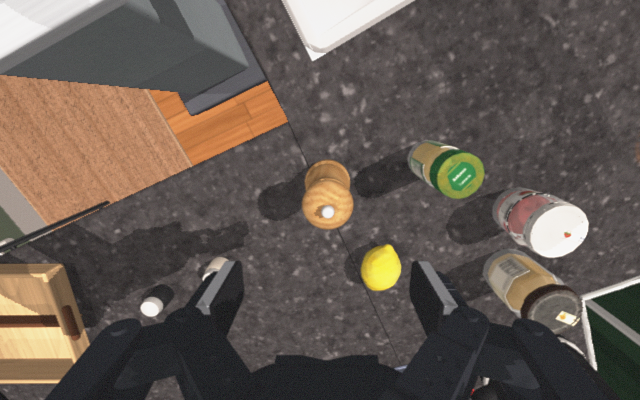

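Run:
```python
from h import *
d=np.load('wrist2.npy');T=np.load('T_wrist2.npy'); m=np.load('m_wrist2_mill_center.npy')
print(w_pts('wrist',[[212,328]],[np.median(d[210:215,326:331])],T))
k=np.argwhere(m&(d>0)); P=w_pts('wrist',k,d[k[:,0],k[:,1]],T)
Q=P[(P[:,2]>92)&(P[:,2]<116)]; print(len(Q),(Q.min(0)+Q.max(0))/2,np.ptp(Q,axis=0))
d=np.load('top0.npy'); print(w_pts('top',[[202,184]],[np.median(d[201:204,183:186])]))
```

```text
[[432.83525361 285.72110316 129.97061565]]
1097 [433.60510621 284.8900311  103.99907991] [48.82660127 49.69511226 23.99721154]
[[434.18849653 283.51585961 129.34118425]]
```

```bash
python3 -m creep '[{"x":-0.6,"y":0,"z":2,"rx":0,"ry":0,"rz":0},{"x":-1.3,"y":0,"z":6,"rx":0,"ry":0,"rz":0},{"x":-1.3,"y":0,"z":10,"rx":0,"ry":0,"rz":0},{"x":-1.3,"y":0,"z":14,"rx":0,"ry":0,"rz":0},{"x":-1.3,"y":0,"z":16.7,"rx":0,"ry":0,"rz":0}]'
python3 -m creep '[{"x":0,"y":0,"z":0,"rx":0,"ry":0,"rz":0},{"x":0,"y":0,"z":0,"rx":0,"ry":0,"rz":0}]'
python3 -c "
from h import *
survey(['wrist','scene'],'3',['mill_center'])
go([434,285,63])"
```

```text
clock: 2.85
ee_pos: [433.0, 284.6, 61.6]
orientation: [-0.001, 0.203, 0.979, -0.001]
ft_force: [0.1, 0.3, 0.2]
gripper_width: 0.997
clock: 3.05
ee_pos: [434.8, 284.9, 64.6]
orientation: [-0.0, 0.203, 0.979, -0.0]
ft_force: [1.4, 0.2, 0.1]
gripper_width: 1.002
wrist mill_center 0.96 [285. 329.] 15317 185 359 269 387
   med [421.4 290.1 111.6] min [409.2 265.   12.3] max [446.4 308.8 129.5]
scene mill_center 0.61 [256. 188.] 1990 214 288 174 212
   med [415.2 289.2  58. ] min [406.3 262.5   1.3] max [436.  310.9 118.8]
3.25
tcp [436.6 285.   66.4] yaw -23.510000000000005
tool z [ 0.0036  0.0013 -1.    ]
[434, 285, 63] -> cm [ 0.25 -0.1   0.34]
```

View pics/wrist3.png

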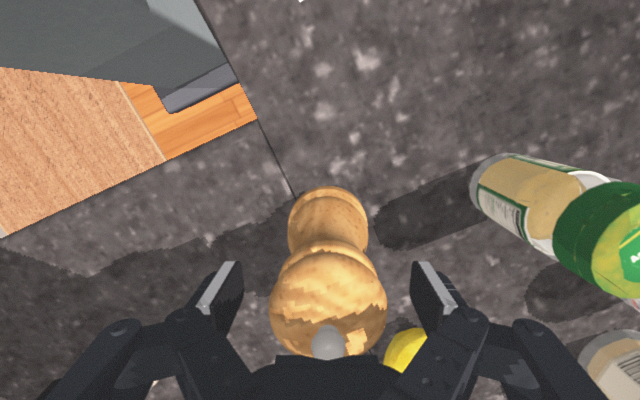

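View pics/scene3.png

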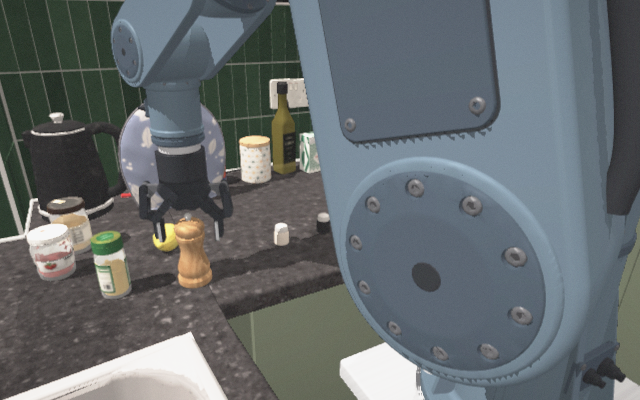

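```bash
python3 -c "
from h import *
s=bot.get_state(); print(s['ee_pos'],s['ft_force'],s['ft_torque'],s['qvel'].round(3))"; python3 -m creep '[{"x":0,"y":0,"z":0,"rx":0,"ry":0,"rz":0},{"x":0,"y":0,"z":0,"rx":0,"ry":0,"rz":0}]'
python3 -c "
from h import *
s=bot.get_state(); print(s['ee_pos'],s['ft_force'],s['ft_torque'],s['qvel'].round(3)); go([434,285,63])"
```

```text
[436.64770028 284.96271853  66.36901287] [0.12282154 0.29701749 0.59022324] [-0.03139133 -0.01016958  0.03272301] [-0.003  0.004  0.006  0.    -0.004 -0.   ]
clock: 3.45
ee_pos: [435.8, 284.4, 65.2]
orientation: [0.001, 0.204, 0.979, 0.0]
ft_force: [-0.5, -0.4, -0.3]
gripper_width: 0.999
[435.82854991 284.39773523  65.24550524] [-0.46787872 -0.44558402 -0.2576058 ] [-0.02946706  0.00877537 -0.00952583] [-0.003  0.008  0.005 -0.    -0.002 -0.   ]
tcp [435.8 284.4  65.2] yaw -23.540000000000006
tool z [ 1.6e-03  6.0e-04 -1.0e+00]
[434, 285, 63] -> cm [ 0.19 -0.02  0.22]
```

```bash
python3 -m creep '[{"x":0,"y":0,"z":0,"rx":0,"ry":0,"rz":0},{"x":0,"y":0,"z":0,"rx":0,"ry":0,"rz":0},{"x":0,"y":0,"z":0,"rx":0,"ry":0,"rz":0},{"x":0,"y":0,"z":0,"rx":0,"ry":0,"rz":0},{"x":0,"y":0,"z":0,"rx":0,"ry":0,"rz":0}]' 255
python3 -m creep '[{"x":0,"y":0,"z":0,"rx":0,"ry":0,"rz":0},{"x":0,"y":0,"z":0,"rx":0,"ry":0,"rz":0},{"x":0,"y":0,"z":0,"rx":0,"ry":0,"rz":0}]'
```

```text
clock: 3.95
ee_pos: [435.6, 284.3, 64.8]
orientation: [0.0, 0.204, 0.979, 0.0]
ft_force: [-0.3, -0.3, 5.1]
gripper_width: 0.559
clock: 4.25
ee_pos: [435.6, 284.3, 64.9]
orientation: [0.0, 0.204, 0.979, 0.0]
ft_force: [-1.5, -1.1, 5.8]
gripper_width: 0.554
```

```bash
python3 -m creep '[{"x":0,"y":0,"z":-0.3,"rx":0,"ry":0,"rz":0},{"x":0,"y":0,"z":-1.2,"rx":0,"ry":0,"rz":0},{"x":0,"y":0,"z":-3,"rx":0,"ry":0,"rz":0},{"x":0,"y":0,"z":-5.5,"rx":0,"ry":0,"rz":0},{"x":0,"y":0,"z":-8,"rx":0,"ry":0,"rz":0}]'
python3 -m creep '[{"x":0,"y":0,"z":-1.2,"rx":0,"ry":0,"rz":0},{"x":0,"y":0,"z":-1.7,"rx":0,"ry":0,"rz":0},{"x":0,"y":0,"z":-2,"rx":0,"ry":0,"rz":0},{"x":0,"y":0,"z":-2,"rx":0,"ry":0,"rz":0}]'
python3 -c "
from h import *
survey(['wrist','scene'],'4',['mill_center','caddy'])
go([481.8,-237.5,165])"
```

```text
clock: 4.75
ee_pos: [434.6, 283.9, 144.9]
orientation: [-0.001, 0.204, 0.979, -0.0]
ft_force: [0.6, 0.9, -1.3]
gripper_width: 0.554
clock: 5.15
ee_pos: [434.8, 284.0, 163.6]
orientation: [-0.001, 0.204, 0.979, -0.0]
ft_force: [0.2, -0.1, -1.9]
gripper_width: 0.555
wrist mill_center 0.32 [327. 125.] 1082 308 348 103 146
   med [4.908e+02 2.000e-01 2.770e+01] min [479.6 -16.8   2.6] max [507.3   6.2  43. ]
wrist caddy 0.9 [360.  18.] 4177 284 399 0 54
   med [ 481.4 -152.1   15.1] min [ 396.8 -233.4    2.4] max [ 544.  -117.    30.8]
scene mill_center 0.62 [202. 182.] 2298 157 237 167 207
   med [414.3 288.6 155.4] min [405.4 261.5  99.6] max [437.8 310.  216.7]
5.45
tcp [434.9 284.  163.6] yaw -23.540000000000006
tool z [-1.1e-03 -4.0e-04 -1.0e+00]
[481.8, -237.5, 165] -> cm [-25.13 -45.94  -0.12]
```

View pics/scene4.png

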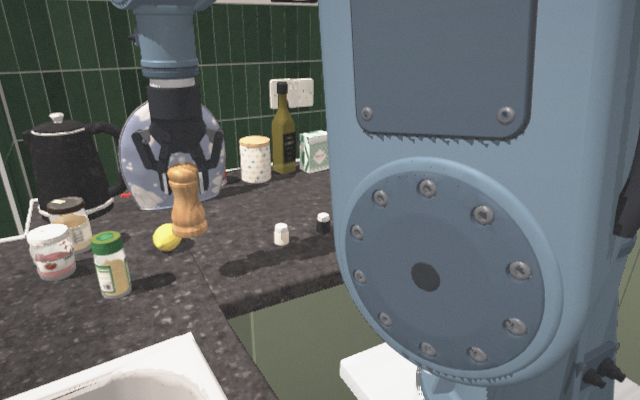

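View pics/wrist4.png

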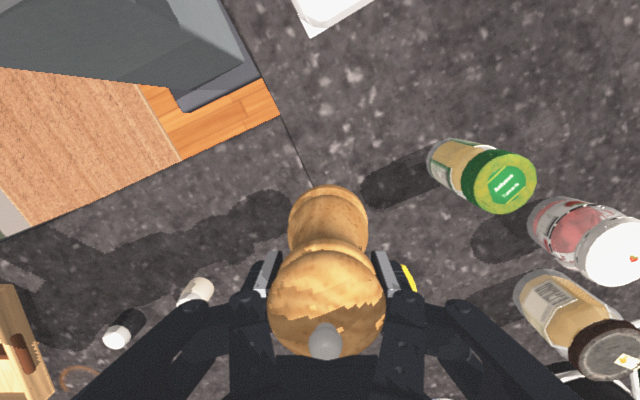

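```bash
python3 -m creep '[{"x":-0.5,"y":-0.9,"z":0,"rx":0,"ry":0,"rz":0},{"x":-1.7,"y":-3.1,"z":0,"rx":0,"ry":0,"rz":0},{"x":-3.4,"y":-6.2,"z":0,"rx":0,"ry":0,"rz":0},{"x":-5.2,"y":-9.5,"z":0,"rx":0,"ry":0,"rz":0},{"x":-7,"y":-12.8,"z":0,"rx":0,"ry":0,"rz":0}]'
python3 -m creep '[{"x":-1.8,"y":-3.3,"z":0,"rx":0,"ry":0,"rz":0},{"x":-3.6,"y":-6.6,"z":0,"rx":0,"ry":0,"rz":0},{"x":-5.4,"y":-9.9,"z":0,"rx":0,"ry":0,"rz":0},{"x":-7.2,"y":-13.2,"z":0,"rx":0,"ry":0,"rz":0},{"x":-9,"y":-16.5,"z":0,"rx":0,"ry":0,"rz":0}]'
python3 -m creep '[{"x":-1.8,"y":-3.3,"z":0,"rx":0,"ry":0,"rz":0},{"x":-3.6,"y":-6.6,"z":0,"rx":0,"ry":0,"rz":0},{"x":-5.4,"y":-9.9,"z":0,"rx":0,"ry":0,"rz":0},{"x":-7,"y":-12.8,"z":0,"rx":0,"ry":0,"rz":0},{"x":-8.3,"y":-15.1,"z":0,"rx":0,"ry":0,"rz":0}]'
python3 -m creep '[{"x":-0.6,"y":-1.2,"z":0,"rx":0,"ry":0,"rz":0},{"x":-0.8,"y":-1.5,"z":0,"rx":0,"ry":0,"rz":0},{"x":-0.8,"y":-1.5,"z":0,"rx":0,"ry":0,"rz":0},{"x":-0.8,"y":-1.5,"z":0,"rx":0,"ry":0,"rz":0}]'
python3 -c "
from h import *
survey(['top','wrist','scene'],'5',['mill_center','caddy'],1)
go([481.8,-237.5,165])"
```

```text
clock: 5.95
ee_pos: [448.1, 137.1, 164.3]
orientation: [0.0, 0.204, 0.979, -0.0]
ft_force: [1.7, -0.1, -1.4]
gripper_width: 0.554
clock: 6.45
ee_pos: [464.5, -50.5, 164.4]
orientation: [0.0, 0.204, 0.979, -0.0]
ft_force: [1.1, 0.7, -3.5]
gripper_width: 0.555
clock: 6.95
ee_pos: [480.1, -222.6, 164.3]
orientation: [0.0, 0.205, 0.979, -0.0]
ft_force: [-0.1, -0.7, -2.7]
gripper_width: 0.556
clock: 7.35
ee_pos: [481.8, -235.6, 164.1]
orientation: [-0.0, 0.204, 0.979, 0.0]
ft_force: [-0.0, 0.5, -2.1]
gripper_width: 0.553
wrist mill_center 0.73 [282. 328.] 15191 185 359 268 385
   med [ 468.1 -230.7  211.4] min [ 455.9 -255.3  112.4] max [ 492.9 -212.   229. ]
wrist caddy 0.59 [130. 325.] 29437 47 244 233 417
   med [ 426.1 -210.4    9.1] min [ 346.9 -310.9    7.1] max [ 539.3 -130.1   44.9]
scene mill_center 0.33 [219. 417.] 2714 201 239 373 462
   med [ 417.5 -211.    12.7] min [ 334.9 -300.8    2.7] max [ 527.5 -119.6   29.1]
scene caddy 0.96 [222. 418.] 2812 200 239 373 462
   med [ 416.8 -211.6   12.4] min [ 334.3 -301.3    1.3] max [ 528.7 -118.9   29.3]
7.8
tcp [ 482.1 -236.7  164.3] yaw -23.519999999999996
tool z [ 0.e+00 -1.e-04 -1.e+00]
[481.8, -237.5, 165] -> cm [-0.01 -0.09 -0.07]
```

View pics/wrist5.png

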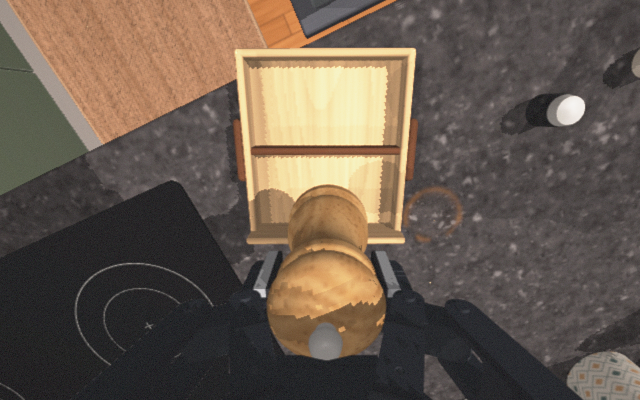

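View pics/top5.png

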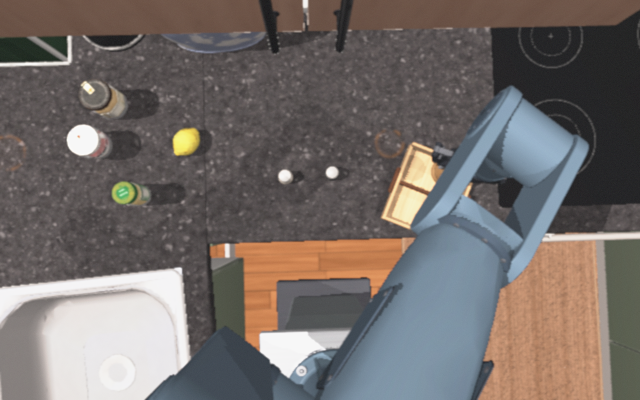

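View pics/scene5.png

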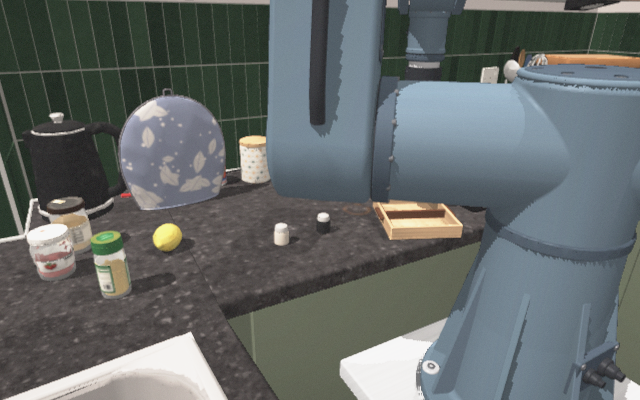

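Run:
```python
from h import *
d=np.load('wrist5.npy');T=np.load('T_wrist5.npy')
Ti=np.linalg.inv(T)
def q(n,r,c):
    p=w_pts('wrist',[[r,c]],[np.median(d[r-1:r+2,c-1:c+2])],T)[0]; t=Ti@np.append(p,1)
    print(n,p.round(1),'tool',t[:3].round(1))
for c in (270,326,385): q('div',151,c)
for c in (260,326,390): q('front',51,c)
for r in (80,120): q('Lwall',r,241); q('Rwall',r,411)
q('floor',120,326); q('back',240,260);q('back',240,390)
# mill pts foot via mask
m=np.load('m_wrist5_mill_center.npy'); k=np.argwhere(m&(d>0)); P=w_pts('wrist',k,d[k[:,0],k[:,1]],T)
Q=(P-T[:3,3])@T[:3,:3]
for a,b in [(110,125),(125,145),(190,215)]:
    s=(P[:,2]>a)&(P[:,2]<b); print(a,s.sum(),Q[s].min(0).round(1),Q[s].max(0).round(1))
```

```text
div [ 422.2 -269.4   28.2] tool [ 41.5 -54.7 136.1]
div [ 443.4 -220.4   28.3] tool [ 41.6  -1.4 136. ]
div [ 465.7 -168.9   28.4] tool [ 41.6  54.7 135.9]
front [ 343.3 -238.2   31. ] tool [126.4 -57.5 133.3]
front [ 365.5 -186.7   30.4] tool [126.5  -1.4 133.9]
front [ 387.1 -136.6   30.2] tool [126.6  53.1 134.2]
Lwall [ 356.8 -264.1   30.4] tool [103.7 -75.9 133.9]
Rwall [ 416.  -127.3   30.1] tool [103.8  73.2 134.2]
Lwall [ 386.4 -280.6   29.7] tool [ 69.9 -79.2 134.6]
Rwall [ 448.8 -136.8   26. ] tool [ 69.9  77.5 138.3]
floor [ 418.1 -209.5    8.6] tool [ 69.1  -1.4 155.7]
back [ 494.4 -312.8   48.4] tool [-42.  -65.8 115.9]
back [ 545.1 -196.2   48.1] tool [-42.   61.3 116.2]
110 668 [  1.5 -28.   39.3] [28.7 28.3 54.3]
125 1408 [ -6.2 -26.6  19.3] [27.4 26.7 39.2]
190 5807 [-17.5 -25.2 -50.7] [ 26.6  23.3 -25.7]
```

```bash
python3 -m creep '[{"x":-0.1,"y":0,"z":1,"rx":0,"ry":0,"rz":0},{"x":-0.2,"y":0,"z":3.5,"rx":0,"ry":0,"rz":0},{"x":-0.2,"y":0,"z":6,"rx":0,"ry":0,"rz":0},{"x":-0.2,"y":0,"z":7.8,"rx":0,"ry":0,"rz":0},{"x":-0.2,"y":0,"z":8.6,"rx":0,"ry":0,"rz":0}]'
python3 -m creep '[{"x":0,"y":0,"z":0,"rx":0,"ry":0,"rz":0},{"x":0,"y":0,"z":0.2,"rx":0,"ry":0,"rz":0},{"x":0,"y":0,"z":0.35,"rx":0,"ry":0,"rz":0},{"x":0,"y":0,"z":0.45,"rx":0,"ry":0,"rz":0},{"x":0,"y":0,"z":0.45,"rx":0,"ry":0,"rz":0}]'
python3 -c "
from h import *
survey(['wrist'],'6',['mill_center'],1)
go([481.8,-237.5,72.8]);print(bot.get_state()['ft_force'])"
```

```text
clock: 8.3
ee_pos: [482.5, -236.6, 75.6]
orientation: [-0.002, 0.204, 0.979, 0.001]
ft_force: [-0.4, 0.2, -1.9]
gripper_width: 0.557
clock: 8.8
ee_pos: [484.2, -237.9, 74.3]
orientation: [0.0, 0.204, 0.979, -0.0]
ft_force: [-0.2, 0.1, -2.5]
gripper_width: 0.555
wrist mill_center 0.71 [283. 329.] 15487 184 359 267 385
   med [ 470.2 -232.8  121.1] min [ 457.8 -257.9   21.1] max [ 495.7 -213.7  139.1]
8.9
tcp [ 484.1 -237.8   74.2] yaw -23.53
tool z [ 5.e-04 -4.e-04 -1.e+00]
[481.8, -237.5, 72.8] -> cm [ 0.22 -0.07  0.14]
[-0.46337921 -0.36682271 -2.80405905]
```

View pics/wrist6.png

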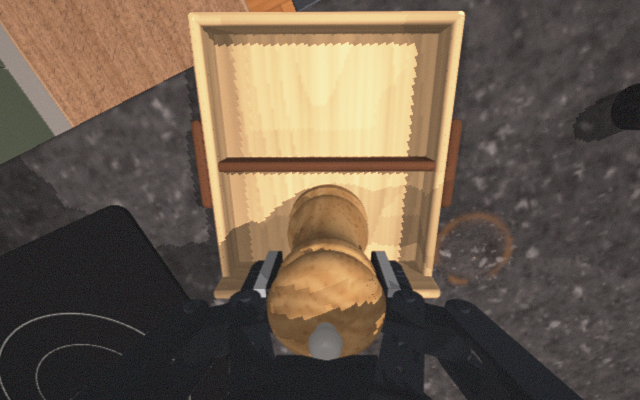

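```bash
python3 -m creep '[{"x":0,"y":0,"z":0.05,"rx":0,"ry":0,"rz":0},{"x":0,"y":0,"z":0.1,"rx":0,"ry":0,"rz":0},{"x":0,"y":0,"z":0.1,"rx":0,"ry":0,"rz":0}]'
python3 -m creep '[{"x":0,"y":0,"z":0.04,"rx":0,"ry":0,"rz":0},{"x":0,"y":0,"z":0.08,"rx":0,"ry":0,"rz":0},{"x":0,"y":0,"z":0.08,"rx":0,"ry":0,"rz":0}]'
```

```text
clock: 9.2
ee_pos: [484.0, -237.7, 72.9]
orientation: [0.0, 0.204, 0.979, -0.0]
ft_force: [-0.4, 0.4, -0.3]
gripper_width: 0.556
clock: 9.5
ee_pos: [484.1, -237.8, 72.9]
orientation: [0.0, 0.204, 0.979, -0.0]
ft_force: [-2.9, 1.6, 5.9]
gripper_width: 0.551
```

```bash
python3 -m creep '[{"x":0,"y":0,"z":0,"rx":0,"ry":0,"rz":0},{"x":0,"y":0,"z":0,"rx":0,"ry":0,"rz":0},{"x":0,"y":0,"z":0,"rx":0,"ry":0,"rz":0},{"x":0,"y":0,"z":0,"rx":0,"ry":0,"rz":0},{"x":0,"y":0,"z":0,"rx":0,"ry":0,"rz":0}]' 0
python3 -c "
from h import *
survey(['wrist'],'7',['mill_center'],1)
go([481.8,-237.5,72.8]);print(bot.get_state()['ft_force'])"
```

```text
clock: 10.0
ee_pos: [483.8, -237.7, 71.9]
orientation: [-0.0, 0.204, 0.979, 0.0]
ft_force: [0.1, 0.1, 0.4]
gripper_width: 0.997
wrist mill_center 0.91 [284. 331.] 15224 185 359 273 390
   med [ 470.5 -231.2  119.7] min [ 458.4 -255.8   20.8] max [ 494.4 -212.8  137.2]
10.1
tcp [ 483.9 -237.7   71.9] yaw -23.540000000000006
tool z [-1.e-04  1.e-04 -1.e+00]
[481.8, -237.5, 72.8] -> cm [ 0.2  -0.07 -0.09]
[ 0.73267315  0.38828949 -0.57707457]
```

View pics/wrist7.png

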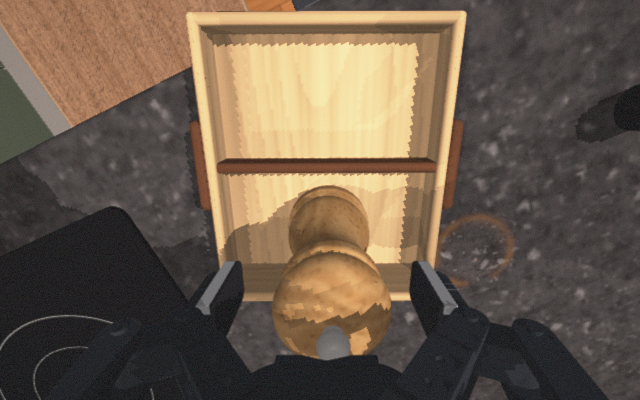

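```bash
python3 -m creep '[{"x":0,"y":0,"z":-0.5,"rx":0,"ry":0,"rz":0},{"x":0,"y":0,"z":-2.5,"rx":0,"ry":0,"rz":0},{"x":0,"y":0,"z":-6,"rx":0,"ry":0,"rz":0},{"x":0,"y":0,"z":-9.5,"rx":0,"ry":0,"rz":0},{"x":0,"y":0,"z":-12.5,"rx":0,"ry":0,"rz":0}]'
python3 -m creep '[{"x":1,"y":2,"z":0,"rx":0,"ry":0,"rz":0},{"x":3,"y":6,"z":0,"rx":0,"ry":0,"rz":0},{"x":5,"y":10,"z":0,"rx":0,"ry":0,"rz":0},{"x":7,"y":14,"z":0,"rx":0,"ry":0,"rz":0},{"x":9,"y":18,"z":0,"rx":0,"ry":0,"rz":0}]'
python3 -c "
from h import *
survey(['wrist','top'],'8')
go([488.5,92,120],[488.5,92,9])"
```

```text
clock: 10.6
ee_pos: [484.1, -237.9, 199.3]
orientation: [0.001, 0.204, 0.979, -0.0]
ft_force: [1.1, 0.2, 0.2]
gripper_width: 1.002
clock: 11.1
ee_pos: [473.0, -35.2, 197.5]
orientation: [0.0, 0.204, 0.979, -0.0]
ft_force: [1.4, -0.3, -0.1]
gripper_width: 0.998
wrist caddy 0.95 [200. 171.] 17206 143 298 83 249
   med [ 420.  -216.5    9.3] min [ 345.9 -306.5    7. ] max [ 523.8 -124.7   32.3]
wrist mill_center 0.91 [281. 155.] 5107 231 325 103 206
   med [ 476.9 -220.6   98.1] min [ 458.6 -248.    14.3] max [ 504.7 -210.   135.9]
wrist pepper_center 0.86 [190. 355.] 677 175 205 342 368
   med [488.3  -9.   39.6] min [479.5 -22.2   6.4] max [504.    4.2  43.6]
top caddy 0.84 [206. 440.] 3178 151 243 381 477
   med [ 416.8 -251.6   10.6] min [ 344.9 -315.2    3.9] max [ 522.4 -123.7   49.7]
top mill_center 0.71 [174. 439.] 762 159 187 423 458
   med [ 478.4 -227.   119.3] min [ 457.8 -256.1   21.2] max [ 504.6 -212.1  137.7]
top salt_center 0.69 [174. 283.] 159 170 183 278 291
   med [487.7  92.   38.9] min [474.6  78.2  13.3] max [501.1 105.9  45.1]
top pepper_center 0.54 [178. 332.] 58 173 180 327 336
   med [482.9  -8.2  38.8] min [450.4 -19.5   7.2] max [491.2   9.3 449.1]
11.6
tcp [473.4 -37.9 196.9] yaw -23.650000000000006
tool z [-1.e-04 -1.e-04 -1.e+00]
[488.5, 92, 120] -> cm [ 3.82 12.51  7.69]
[488.5, 92, 9] -> cm [ 3.82 12.51 18.79]
```

View pics/wrist8.png

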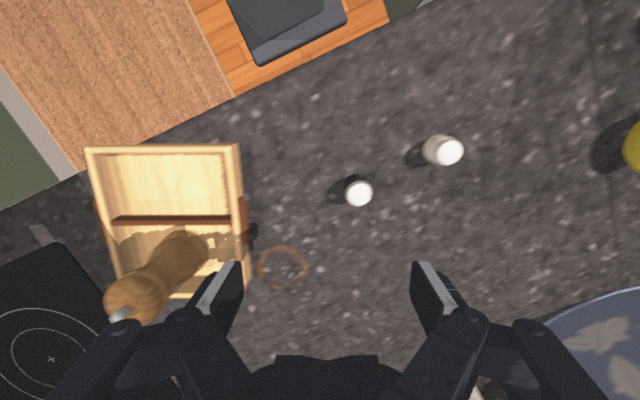

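View pics/top8.png

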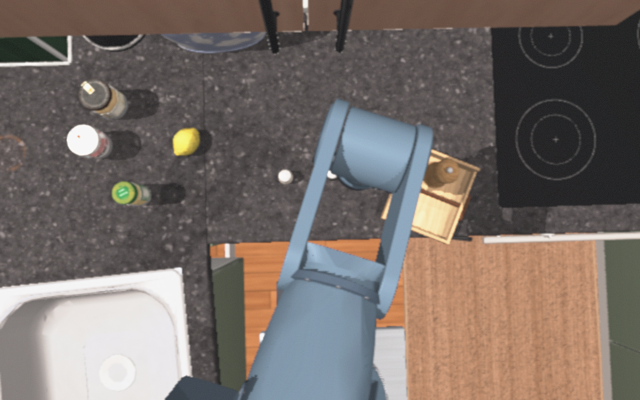

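```bash
python3 -m creep '[{"x":0.5,"y":2,"z":0,"rx":0,"ry":0,"rz":0},{"x":1.8,"y":6,"z":1,"rx":0,"ry":0,"rz":0},{"x":3,"y":10,"z":3,"rx":0,"ry":0,"rz":0},{"x":3.8,"y":12.5,"z":5,"rx":0,"ry":0,"rz":0},{"x":3.8,"y":12.5,"z":7.5,"rx":0,"ry":0,"rz":0}]' 70
python3 -m creep '[{"x":0,"y":0,"z":0,"rx":0,"ry":0,"rz":0},{"x":0,"y":0,"z":0,"rx":0,"ry":0,"rz":0}]'
python3 -c "
from h import *
survey(['wrist'],'9',['salt_center','pepper_center'])
d=np.load('wrist9.npy');T=np.load('T_wrist9.npy')
for t in ['salt','pepper']:
    m=np.load(f'm_wrist9_{t}_center.npy'); k=np.argwhere(m&(d>0)); P=w_pts('wrist',k,d[k[:,0],k[:,1]],T); Q=P[P[:,2]>38]; print(t,len(Q),(Q.min(0)+Q.max(0))/2,np.ptp(Q,axis=0),np.median(Q,0))
go([488.5,92,120],[488.5,92,9])"
```

```text
clock: 12.1
ee_pos: [489.2, 95.2, 121.8]
orientation: [0.001, 0.203, 0.979, 0.001]
ft_force: [-0.4, 0.3, -0.2]
gripper_width: 0.725
clock: 12.3
ee_pos: [488.3, 92.4, 122.0]
orientation: [-0.001, 0.204, 0.979, -0.0]
ft_force: [-0.2, 0.3, 0.5]
gripper_width: 0.724
wrist salt_center 0.61 [204. 327.] 1168 184 226 312 345
   med [484.   94.5  39.6] min [474.7  81.1   3.8] max [499.9 106.6  43.3]
wrist pepper_center 0.85 [253. 228.] 1340 229 273 210 251
   med [490.2  -2.2  34.3] min [479.5 -18.5   3.3] max [505.1   5.8  43.3]
12.45
salt 646 [489.44128603  92.38981111  41.05541757] [23.87282579 24.06573808  5.97220187] [488.40775841  92.85199748  41.36176948]
pepper 566 [494.25760196  -9.01611323  41.15223418] [24.23428792 24.69075903  6.24993164] [493.21939633  -7.70936288  41.12929896]
tcp [489.6  92.2 123.5] yaw -23.620000000000005
tool z [ 2.5e-03 -2.0e-04 -1.0e+00]
[488.5, 92, 120] -> cm [ 0.09 -0.06  0.35]
[488.5, 92, 9] -> cm [ 0.12 -0.07 11.45]
```

View pics/wrist9.png

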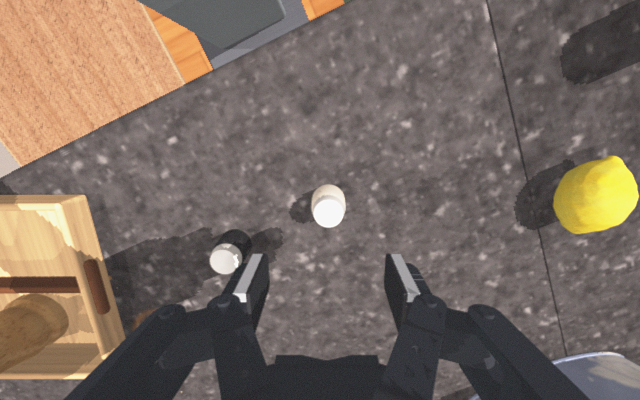

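```bash
python3 -m creep '[{"x":0,"y":0,"z":1,"rx":0,"ry":0,"rz":0},{"x":0,"y":0,"z":4,"rx":0,"ry":0,"rz":0},{"x":0,"y":0,"z":7.5,"rx":0,"ry":0,"rz":0},{"x":0,"y":0,"z":10,"rx":0,"ry":0,"rz":0},{"x":0,"y":0,"z":11.2,"rx":0,"ry":0,"rz":0}]'
python3 -m creep '[{"x":0,"y":0,"z":0,"rx":0,"ry":0,"rz":0},{"x":0,"y":0,"z":0,"rx":0,"ry":0,"rz":0},{"x":0,"y":0,"z":0,"rx":0,"ry":0,"rz":0}]'
python3 -c "
from h import *
survey(['wrist'],'10',['salt_center'],1)
go([489,92.3,9])"
```

```text
clock: 12.95
ee_pos: [486.7, 92.8, 7.8]
orientation: [-0.002, 0.204, 0.979, -0.0]
ft_force: [0.1, -0.2, 1.4]
gripper_width: 0.726
clock: 13.25
ee_pos: [489.8, 93.0, 11.5]
orientation: [0.001, 0.204, 0.979, 0.0]
ft_force: [-0.5, 0.1, 0.9]
gripper_width: 0.724
wrist salt_center 0.94 [271. 324.] 4154 231 315 298 357
   med [482.3  95.   36.4] min [474.6  80.4   0.9] max [501.2 106.7  43.3]
13.35
tcp [489.6  93.   11.4] yaw -23.53
tool z [ 2.7e-03 -2.0e-04 -1.0e+00]
[489, 92.3, 9] -> cm [ 0.03 -0.09  0.23]
```

View pics/wrist10.png

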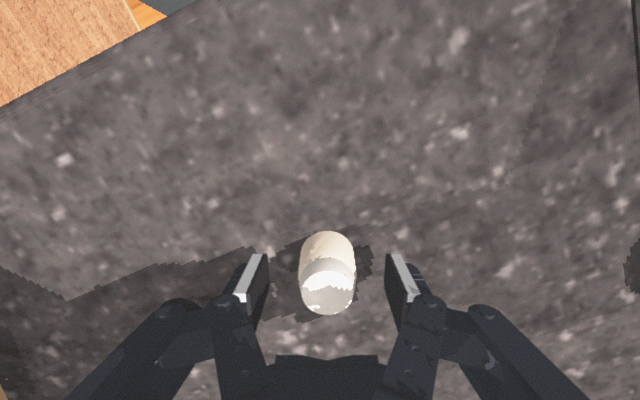

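```bash
python3 -m creep '[{"x":0,"y":0,"z":0.15,"rx":0,"ry":0,"rz":0},{"x":0,"y":0,"z":0.3,"rx":0,"ry":0,"rz":0},{"x":0,"y":0,"z":0.3,"rx":0,"ry":0,"rz":0}]'
python3 -m creep '[{"x":0,"y":0,"z":0,"rx":0,"ry":0,"rz":0},{"x":0,"y":0,"z":0,"rx":0,"ry":0,"rz":0},{"x":0,"y":0,"z":0,"rx":0,"ry":0,"rz":0},{"x":0,"y":0,"z":0,"rx":0,"ry":0,"rz":0},{"x":0,"y":0,"z":0,"rx":0,"ry":0,"rz":0}]' 255
python3 -m creep '[{"x":0,"y":0,"z":0,"rx":0,"ry":0,"rz":0},{"x":0,"y":0,"z":0,"rx":0,"ry":0,"rz":0},{"x":0,"y":0,"z":0,"rx":0,"ry":0,"rz":0}]'
python3 -m creep '[{"x":0,"y":0,"z":-0.5,"rx":0,"ry":0,"rz":0},{"x":0,"y":0,"z":-2,"rx":0,"ry":0,"rz":0},{"x":0,"y":0,"z":-4.5,"rx":0,"ry":0,"rz":0},{"x":0,"y":0,"z":-7,"rx":0,"ry":0,"rz":0},{"x":0,"y":0,"z":-9,"rx":0,"ry":0,"rz":0}]'
python3 -c "
from h import *
survey(['wrist','scene'],'11',['salt_center','pepper_center'],1)
go([402.1,-202.9,120])"
```

```text
clock: 13.65
ee_pos: [488.3, 93.1, 6.9]
orientation: [-0.0, 0.204, 0.979, -0.0]
ft_force: [0.0, 0.6, 0.7]
gripper_width: 0.723
clock: 14.15
ee_pos: [488.6, 93.0, 7.3]
orientation: [0.0, 0.204, 0.979, -0.0]
ft_force: [-1.6, -0.2, 4.9]
gripper_width: 0.341
clock: 14.45
ee_pos: [488.6, 93.0, 7.3]
orientation: [0.0, 0.204, 0.979, 0.0]
ft_force: [-2.9, 1.1, 4.6]
gripper_width: 0.342
clock: 14.95
ee_pos: [488.4, 93.1, 98.1]
orientation: [0.0, 0.204, 0.979, 0.0]
ft_force: [-0.0, -0.3, -1.0]
gripper_width: 0.342
wrist salt_center 0.58 [277. 324.] 4136 236 322 299 355
   med [481.5  94.6 128. ] min [474.4  81.4  96. ] max [497.9 105.8 134.2]
wrist pepper_center 0.61 [262. 219.] 1593 239 289 198 243
   med [489.8  -1.8  34. ] min [479.6 -17.8   4.8] max [504.5   5.7  43.3]
15.25
tcp [487.3  93.1  95.7] yaw -23.540000000000006
tool z [-2.3e-03  1.0e-04 -1.0e+00]
[402.1, -202.9, 120] -> cm [ -4.01 -30.54  -2.42]
```

View pics/wrist11.png

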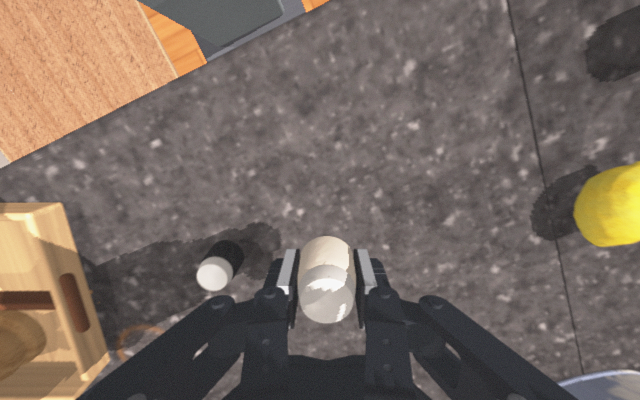

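View pics/scene11.png

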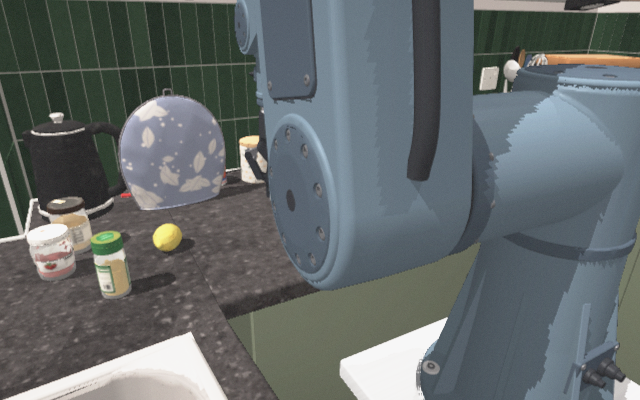

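```bash
python3 -m creep '[{"x":0,"y":-1,"z":-1,"rx":0,"ry":0,"rz":0},{"x":-0.2,"y":-4,"z":-2.2,"rx":0,"ry":0,"rz":0},{"x":-1,"y":-7.5,"z":-2.4,"rx":0,"ry":0,"rz":0},{"x":-1.5,"y":-11,"z":-2.4,"rx":0,"ry":0,"rz":0},{"x":-2,"y":-15,"z":-2.4,"rx":0,"ry":0,"rz":0}]'
python3 -m creep '[{"x":-0.5,"y":-4,"z":0,"rx":0,"ry":0,"rz":0},{"x":-1,"y":-8,"z":0,"rx":0,"ry":0,"rz":0},{"x":-1.5,"y":-12,"z":0,"rx":0,"ry":0,"rz":0},{"x":-2,"y":-14.5,"z":0,"rx":0,"ry":0,"rz":0},{"x":-2,"y":-15.5,"z":0,"rx":0,"ry":0,"rz":0}]'
python3 -m creep '[{"x":0,"y":0,"z":0,"rx":0,"ry":0,"rz":0},{"x":0,"y":0,"z":0,"rx":0,"ry":0,"rz":0}]'
python3 -c "
from h import *
survey(['wrist','top'],'12',['salt_center','mill_center','pepper_center'],1)
go([401.7,-202.3,120])"
```

```text
clock: 15.75
ee_pos: [445.9, -53.7, 121.1]
orientation: [-0.0, 0.203, 0.979, -0.0]
ft_force: [-0.3, 0.1, -1.0]
gripper_width: 0.339
clock: 16.25
ee_pos: [402.2, -205.1, 121.1]
orientation: [-0.0, 0.205, 0.979, -0.0]
ft_force: [0.8, 0.7, -1.3]
gripper_width: 0.34
clock: 16.45
ee_pos: [402.9, -201.7, 120.7]
orientation: [-0.0, 0.204, 0.979, 0.0]
ft_force: [-1.0, 0.2, -0.8]
gripper_width: 0.345
wrist salt_center 0.73 [277. 326.] 4235 236 322 298 355
   med [ 396.  -200.3  150.1] min [ 388.8 -214.   117.9] max [ 413.1 -188.8  156.7]
wrist mill_center 0.7 [209. 326.] 21239 151 347 229 423
   med [ 408.6 -203.3    9.2] min [ 343.6 -299.3    7.3] max [ 507.7 -127.4   31.5]
wrist pepper_center 0.79 [211. 566.] 1856 191 233 536 599
   med [487.1 -16.1  32.1] min [479.  -24.7   4.3] max [503.   -1.1  43.3]
top mill_center 0.97 [173. 438.] 637 159 187 422 455
   med [ 483.2 -222.5  113.1] min [ 458.  -249.3   17.8] max [ 506.9 -211.   137.7]
top pepper_center 0.52 [173. 331.] 160 166 180 324 337
   med [491.3  -8.4  39.5] min [479.5 -21.5   6.2] max [507.1   5.3  44.9]
16.85
tcp [ 403.4 -202.1  121. ] yaw -23.480000000000004
tool z [ 0.  0. -1.]
[401.7, -202.3, 120] -> cm [ 0.15 -0.09  0.1 ]
```

View pics/wrist12.png

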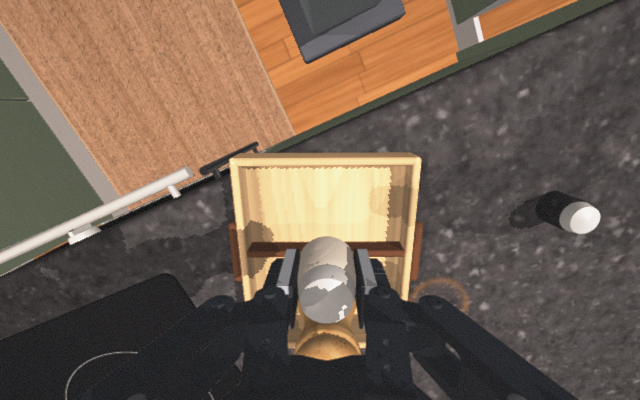

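View pics/top12.png

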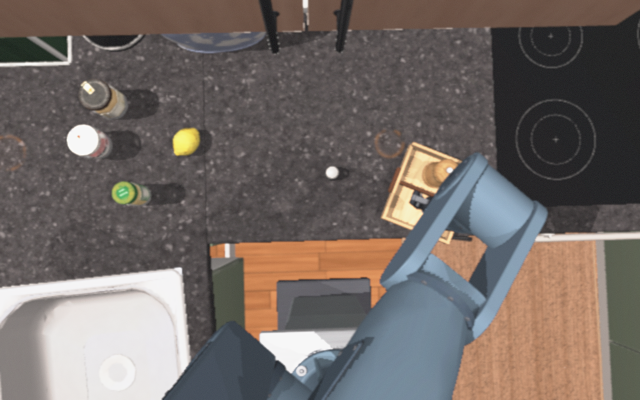

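Run:
```python
from h import *
d=np.load('wrist12.npy');T=np.load('T_wrist12.npy')
Ti=np.linalg.inv(T)
def q(n,r,c):
    p=w_pts('wrist',[[r,c]],[np.median(d[r-1:r+2,c-1:c+2])],T)[0]; t=Ti@np.append(p,1)
    print(n,p.round(1),'tool',t[:3].round(1))
for c in (270,388): 
  for r in (244,247,250): q('div',r,c)
for c in (270,326,390): q('front',160,c)
for r in (190,220): q('Lwall',r,237); q('Rwall',r,413)
```

```text
div [ 419.1 -267.9   14.5] tool [-41.5 -54.2 106.1]
div [ 419.7 -267.    20.3] tool [-41.7 -53.2 100.3]
div [ 420.3 -266.1   26. ] tool [-41.8 -52.1  94.6]
div [ 462.8 -165.7   16.1] tool [-40.7  56.9 104.6]
div [ 462.6 -166.8   21.7] tool [-40.9  55.8  99. ]
div [ 462.9 -167.9   26.4] tool [-41.6  54.9  94.3]
front [ 346.8 -227.7   30.5] tool [ 40.9 -46.3  90.2]
front [ 364.8 -186.5   30.1] tool [40.9 -1.4 90.6]
front [ 385.3 -139.3   30.4] tool [41.  50.1 90.4]
Lwall [ 358.2 -264.3   30.3] tool [ 15.9 -75.3  90.3]
Rwall [ 416.5 -130.2   30.5] tool [16.  70.9 90.3]
Lwall [ 381.7 -277.4   30.2] tool [-10.9 -77.9  90.4]
Rwall [ 442.1 -138.5   30.2] tool [-10.9  73.6  90.5]
```

```bash
python3 -m creep '[{"x":0,"y":0,"z":1,"rx":0,"ry":0,"rz":0},{"x":0,"y":0,"z":4,"rx":0,"ry":0,"rz":0},{"x":0,"y":0,"z":7,"rx":0,"ry":0,"rz":0},{"x":0,"y":0,"z":9,"rx":0,"ry":0,"rz":0},{"x":0,"y":0,"z":9.9,"rx":0,"ry":0,"rz":0}]'
python3 -m creep '[{"x":0,"y":0,"z":0,"rx":0,"ry":0,"rz":0},{"x":0,"y":0,"z":0.1,"rx":0,"ry":0,"rz":0},{"x":0,"y":0,"z":0.2,"rx":0,"ry":0,"rz":0},{"x":0,"y":0,"z":0.3,"rx":0,"ry":0,"rz":0},{"x":0,"y":0,"z":0.3,"rx":0,"ry":0,"rz":0}]'
python3 -c "
from h import *
survey(['wrist'],'13',['salt_center'],1)
go([403.4,-202.1,15.3]);print(bot.get_state()['ft_force'])"
```

```text
clock: 17.35
ee_pos: [401.7, -201.2, 19.5]
orientation: [-0.002, 0.204, 0.979, 0.001]
ft_force: [0.5, 0.9, -0.9]
gripper_width: 0.34
clock: 17.85
ee_pos: [403.6, -202.9, 19.5]
orientation: [0.001, 0.204, 0.979, -0.0]
ft_force: [-0.1, -0.1, -0.9]
gripper_width: 0.341
wrist salt_center 0.89 [277. 327.] 4180 236 322 298 355
   med [ 396.7 -201.5   49.2] min [ 389.5 -215.    17.8] max [ 413.1 -190.    55.6]
17.95
tcp [ 403.5 -202.7   19.4] yaw -23.540000000000006
tool z [ 6.e-04 -5.e-04 -1.e+00]
[403.4, -202.1, 15.3] -> cm [0.03 0.06 0.41]
[ 0.28123839  0.68607085 -1.31352052]
```

View pics/wrist13.png

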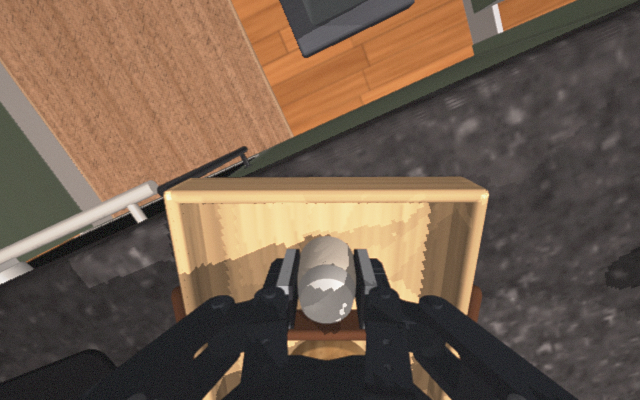

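```bash
python3 -m creep '[{"x":0,"y":0,"z":0.1,"rx":0,"ry":0,"rz":0},{"x":0,"y":0,"z":0.2,"rx":0,"ry":0,"rz":0},{"x":0,"y":0,"z":0.28,"rx":0,"ry":0,"rz":0},{"x":0,"y":0,"z":0.28,"rx":0,"ry":0,"rz":0}]'
python3 -m creep '[{"x":0,"y":0,"z":0.05,"rx":0,"ry":0,"rz":0},{"x":0,"y":0,"z":0.1,"rx":0,"ry":0,"rz":0},{"x":0,"y":0,"z":0.1,"rx":0,"ry":0,"rz":0}]'
```

```text
clock: 18.35
ee_pos: [403.1, -202.4, 16.0]
orientation: [-0.0, 0.204, 0.979, 0.0]
ft_force: [-0.1, 0.2, -0.9]
gripper_width: 0.342
clock: 18.65
ee_pos: [403.2, -202.6, 15.3]
orientation: [-0.0, 0.204, 0.979, 0.0]
ft_force: [-0.3, 0.7, 1.0]
gripper_width: 0.34
```

```bash
python3 -m creep '[{"x":0,"y":0,"z":0.05,"rx":0,"ry":0,"rz":0},{"x":0,"y":0,"z":0.05,"rx":0,"ry":0,"rz":0}]'
python3 -m creep '[{"x":0,"y":0,"z":0,"rx":0,"ry":0,"rz":0},{"x":0,"y":0,"z":0,"rx":0,"ry":0,"rz":0},{"x":0,"y":0,"z":0,"rx":0,"ry":0,"rz":0},{"x":0,"y":0,"z":0,"rx":0,"ry":0,"rz":0}]' 100
python3 -c "
from h import *
survey(['wrist'],'14',['salt_center'],1)
go([403.4,-202.1,15.3]);print(bot.get_state()['ft_force'])"
```

```text
clock: 18.85
ee_pos: [403.3, -202.6, 15.2]
orientation: [-0.0, 0.204, 0.979, 0.0]
ft_force: [-2.4, 1.6, 8.0]
gripper_width: 0.339
clock: 19.25
ee_pos: [403.2, -202.5, 14.6]
orientation: [-0.0, 0.204, 0.979, 0.0]
ft_force: [0.4, 0.0, -0.4]
gripper_width: 0.608
wrist salt_center 0.75 [280. 325.] 4376 237 324 297 356
   med [ 396.7 -201.1   44.5] min [ 389.3 -215.1   12.1] max [ 413.8 -189.5   51.3]
19.35
tcp [ 403.2 -202.5   14.6] yaw -23.540000000000006
tool z [-1.e-04  1.e-04 -1.e+00]
[403.4, -202.1, 15.3] -> cm [-0.    0.05 -0.07]
[-0.28994823  0.12305848  0.44686606]
```

View pics/wrist14.png

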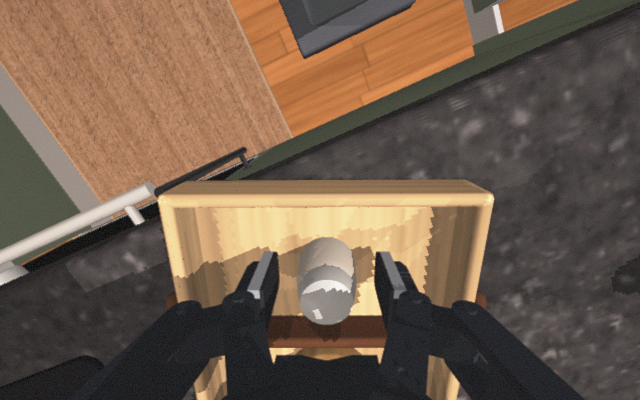

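The shaker stands free between the open pads (body at about row 280, column 326). The next step is to retreat straight up, then back away clear of both compartments.

```bash
python3 -m creep '[{"x":0,"y":0,"z":-0.5,"rx":0,"ry":0,"rz":0},{"x":0,"y":0,"z":-2.5,"rx":0,"ry":0,"rz":0},{"x":0,"y":0,"z":-6,"rx":0,"ry":0,"rz":0},{"x":0,"y":0,"z":-10,"rx":0,"ry":0,"rz":0},{"x":0,"y":0,"z":-14,"rx":0,"ry":0,"rz":0}]'
python3 -m creep '[{"x":0,"y":2,"z":-3,"rx":0,"ry":0,"rz":0},{"x":0,"y":6,"z":-5,"rx":0,"ry":0,"rz":0},{"x":0,"y":10,"z":-6,"rx":0,"ry":0,"rz":0},{"x":0,"y":14,"z":-6,"rx":0,"ry":0,"rz":0},{"x":0,"y":18,"z":-6,"rx":0,"ry":0,"rz":0}]'
python3 -m creep '[{"x":0,"y":2,"z":0,"rx":0,"ry":0,"rz":0},{"x":0,"y":3,"z":0,"rx":0,"ry":0,"rz":0},{"x":0,"y":3,"z":0,"rx":0,"ry":0,"rz":0},{"x":0,"y":3,"z":0,"rx":0,"ry":0,"rz":0}]'
python3 -c "
from h import *
survey(['wrist','top','scene'],'15')
s=bot.get_state();print(s['ee_pos'],s['ft_force'])"
```

```text
clock: 19.85
ee_pos: [402.8, -202.2, 156.3]
orientation: [-0.0, 0.204, 0.979, 0.0]
ft_force: [0.1, -0.0, -0.5]
gripper_width: 0.61
clock: 20.35
ee_pos: [475.8, -36.1, 215.9]
orientation: [0.001, 0.204, 0.979, -0.0]
ft_force: [-0.3, -0.2, -0.5]
gripper_width: 0.604
clock: 20.75
ee_pos: [486.8, -10.7, 214.7]
orientation: [-0.0, 0.204, 0.979, -0.0]
ft_force: [-0.2, 0.2, 0.3]
gripper_width: 0.61
wrist caddy 0.84 [201. 163.] 16044 140 287 70 231
   med [ 428.6 -212.6    9.6] min [ 346.7 -304.5    7. ] max [ 542.2 -124.3   47.3]
wrist mill_center 0.61 [270. 136.] 4934 222 311 86 190
   med [ 478.7 -220.9   98.6] min [ 459.  -247.1   11.9] max [ 506.1 -210.3  135.9]
wrist salt_center 0.71 [181. 146.] 939 167 197 126 167
   med [ 404.8 -195.2   41.9] min [ 391.4 -212.9   12.9] max [ 418.3 -188.8   51.4]
wrist pepper_center 0.69 [183. 331.] 619 169 198 319 344
   med [489.3  -7.4  39.5] min [479.5 -20.8   1.8] max [504.8   5.2  43.5]
top caddy 0.8 [196. 432.] 4649 142 243 392 478
   med [ 434.2 -225.9   10.1] min [ 347.6 -312.7    4.8] max [ 539.  -153.8   49.4]
top mill_center 0.72 [175. 441.] 843 159 188 422 458
   med [ 478.9 -227.   118.6] min [ 456.8 -257.5   10.7] max [ 505.6 -211.   136.9]
top salt_center 0.63 [212. 422.] 170 205 218 415 429
   med [ 403.7 -200.2   47.6] min [ 389.3 -214.9   22.7] max [ 417.  -189.4   53.5]
scene caddy 0.61 [232. 442.] 399 227 239 407 461
   med [ 348.8 -215.7   11. ] min [ 332.5 -253.4    1.1] max [ 374.5 -154.    24.6]
21.5
[487.07873872  -9.96613138 214.6775816 ] [-0.5885467   0.42821537  0.80040019]
```

View pics/wrist15.png

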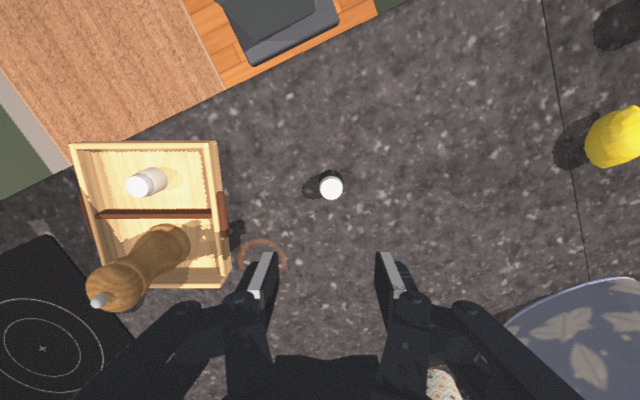

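View pics/top15.png

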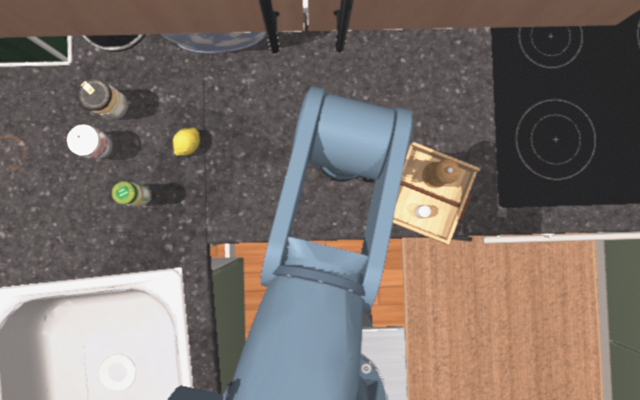

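View pics/scene15.png

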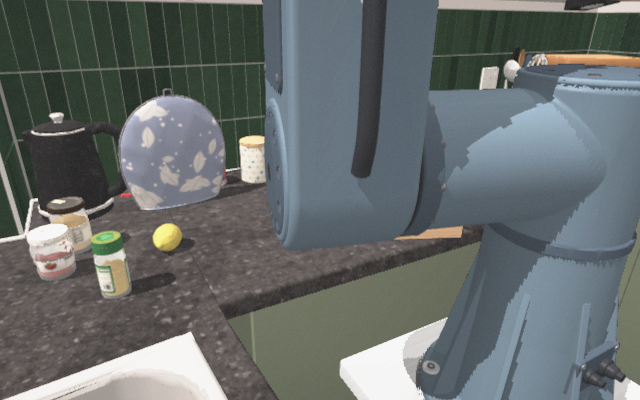

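```bash
python3 -c "
from rig import bot
print(bot.sign_off())"
```

```text
the job is handed in; nothing more can be done
None
```

The tray is loaded as asked, in order, and the job was handed in at 21.5 s. The pepper mill stands upright near the middle of the rear compartment, and the cream shaker stands upright near the middle of the front one. I lowered each until the wrist force showed contact (6–8 N), then opened the gripper.

- **Placed items:** in the last pictures the mill's top was at about 137 mm and the shaker's at about 51 mm. With the 8 mm floor they should be 138 and 50, so both are standing.
- **Black shaker:** it is still where it was, to within about 2–3 mm, which is measurement scatter.
- **Arm:** it stopped clear of everything, about 215 mm above the worktop. The largest wrist force I saw reported was about 8 N.
- **Mill shift:** the mill moved about 2 mm when the fingers opened.
- **Checks that failed or disagreed:**
  - The first two moves were refused because their rows lacked some keys; nothing moved.
  - The arm blocked most of the tray in the last side-camera picture, so the final check rests on the wrist and top views.
  - The cameras differed by 2–3 mm on the tray's position, within the clearances.
  - The detector sometimes named the wrong object as the mill; I ignored those after comparing heights and pictures.

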